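# Re-space the drawer dividers and put the drivers away

## Robot

A 7-joint arm with a two-finger parallel gripper is mounted at the origin on a cart in front of the work surface, level with it; the furniture and walls round the work are solid. World frame = base frame: x ahead of the robot, y to its left, z up, the work surface at z = 0. Lengths are in mm, angles in rad, forces in N, time in s.
With the tool pointing down it reaches from about 425 to 950 mm from the base axis. Payload 16.7 kg.
Tool frame: the origin (TCP) lies at the very end of the fingers, on their centre line; the grasp point (between the pads) lies 19 mm behind it (ctrl.tcp_to_grasp is the distance from the TCP to the grasp point, in mm); x points along the fingers, y is the direction in which the jaws open and shut, and the axes are right-handed (so a half turn about x gives the same grasp; the last joint's range is limited). The gripper opens to 94 mm and grips with 3 to 60 N. Pads are 16 mm wide; open, the fingers measure 119 mm over their backs; the gripper's body (75 mm by 177 mm) begins 78 mm behind the grasp point.
Start: joints at [1.075, 0.426, 0.074, 1.606, -0.034, 1.111, -0.067], TCP at [228.758, -635.015, 205.467] pointing down, gripper open.
Joint ranges: [-2.85, 2.85], [-0.5, 2.14], [-1.23, 1.37], [0.21, 2.46], [-1.02, 4.16], [0.16, 2.05], [-2.73, 2.73]. Speed limits (rad/s): [1.89, 1.89, 2.39, 2.39, 3.01, 3.01, 3.01].

## Interface

Orientations are given as [roll, pitch, yaw] about the fixed x, y, z axes, in that order (R = Rz(yaw) Ry(pitch) Rx(roll)).
In Python, from rig import telemetry, optics, ctrl gives the robot as it stands. The module is installed in compiled form; this text tells all that it offers.
- The arm moves only by the tool move_arm, never from a script. Its argument "plan" is a list of rows, each a list of 3 entries, a list of its own where there are three numbers: the shift along the tool's x, y, z in cm, then the turn, a rotation vector about the tool's x, y, z in rad, then the closure, from -1 (fully open) to 1 (shut), so that 0 is half open. In form: [[[x, y, z], [wx, wy, wz], jaw], ...]. A call has 1 to 12 rows; each row shifts and turns the commanded pose from where the row before left it, along the tool's axes as they then stand; what a row does not reach is not made up. A row lasts 1/8 s, in which the tool goes at most 62.5 mm and 10.7 degrees, less where a joint would pass 70% of its speed; a pose out of reach is approached as far as the arm can. A call is refused whole if a number of a shift passes 6.25 or a number of a turn 0.188, either way. A call with a gripper value outside its range is refused whole. The fingers move at their own pace and stop on an object; "newtons" is the grip in N (left out, the last holds). Time passes only in rows, so rows that do not move let the fingers close. It gives the time, the measured TCP pose, the force and the opening at its end, in the units of the state.
- telemetry.get_obs(): the state, without advancing time (a new reading comes with each control period).
- optics.snapshot(name): name is "scene" or "top" or "wrist"; returns (picture, depth): 384x512x3 uint8, red, green, blue; 384x512 float32, mm along the optical axis (not along the pixel's ray), 0 where there is no reading.
- optics.get_calibration(name): a dict with "vfov" (degrees; the focal length in pixels is half the picture's height over the tangent of half this angle, whatever the lens; pixels are square), "cx", "cy" (the principal point, pixels), "position" and "attitude" of the camera in the world. Camera axes: x right, y up, looking along -z (the intrinsics and any distortion apply to the point x, -y, -z); pixel columns grow to the right and rows downward; lengths in mm; the calibration is good to about 2 mm. The wrist camera is an equidistant fisheye: a pixel r from the principal point sees the ray r / f radians off the axis. A picture is of the moment at which its call begins: read the wrist's pose just before it. get_calibration takes no time and is no camera call; for the wrist camera it gives the pose at the moment of the call.
- ctrl.job_done(): hands the job in, once; it reports no verdict.
The state is a dict: "clock": time; "joint_pos": joint angles; "dq": joint speeds; "joint_torque": joint torques, N m; "position": TCP position; "orientation": TCP orientation; "ft_force": force on the tool from outside, world axes, zero at the start; "wrist_torque": the same for the moment, N m; "opening": finger opening in mm.
Only numpy, scipy, OpenCV 4.12 (cv2) and the standard library are available. Lean on these libraries where they do the work, as an engineer would, in place of code of your own. Each camera call takes 0.05 s, during which the arm holds its last target.

## Task

Put the loose screwdrivers and the ratchet away in the drawer of the grey bench-top unit. Pull the drawer fully open and make its left-hand bay long enough: lift each divider out of its notches, the right-hand one first, move it two notches to the right and let it drop fully home. Then lay every one of these tools flat in the left-hand bay and push the drawer fully shut.

Things in the scene. Friction and masses are not known exactly. Their poses are not given: they have to be found in the camera images.
- drawer (a joint): drawer of the grey bench-top drawer unit, slide, m: 0 = shut, 0.215 = fully open against its stop; grows as it comes toward the robot. 4 N of friction; stays where it is left
- drawer_handle (a point): middle of the steel bow handle on the drawer front: round level bar, 10 mm thick, 100 mm long, parallel to the front, its axis 35 mm in front of the drawer face, 30 mm below the top of the unit (106 mm above the bench; unit 412 mm wide). Moves with the drawer; axes: x the shutting direction, y to the left along the front, z up
- carriage_left (a joint): carriage of the left-hand one of the drawer's two dividers, slide along the drawer's width, m: 0 = the notch where it starts; grows to the right (the handle's -y). Notches in the two ladder rails (inside the drawer's front and back) at -0.060, 0, 0.060, 0.120, 0.180; each 9 mm wide, 14 mm deep; the tongues are 5 mm thick, round underneath. 1 N of friction. Slides only while its divider is lifted
- carriage_right (a joint): the same for the right-hand divider, which starts one notch (60 mm) right of the left-hand one and bars its way: 0 = the notch where it starts, grows to the right; notches at -0.120, -0.060, 0, 0.060 and 0.120 (the last). A carriage is 16 mm wide
- divider_left (a joint): lift of the left-hand divider in its carriage, slide, m: 0 = down, tongues home in a notch; clear of the rails from 0.013 up; 0.022 = upper stop. When let go it falls by its weight (about 0.25 kg): into a notch if over one, otherwise it rests with its tongues on the rail at about 0.012
- divider_right (a joint): lift of the right-hand divider in its carriage, with the same values as for the left-hand one
- left_tab (a point): grip tab on top of the left-hand divider: black block 46 mm along the divider (x), 12 mm thick (y), 26 mm high; this point is in it, 11 mm below its top. Below the tab the divider is a 4 mm plate, 180 mm long, from front to back of the drawer. Moves with the divider; axes as for the drawer handle
- right_tab (a point): the same point of the right-hand divider's equal tab
- bay_floor (a point): on the drawer's floor, fixed to the drawer: middle of the left-hand bay once the dividers stand two notches right. Bay then 268 mm in y, 210 in x (186 between the rails, which stick in 12 mm, 17 to 41 mm above this floor). Drawer front spans y +151 to -261 mm from here. Above this floor: side and back walls 51 mm, front 78, unit's top 92. Floor 14 mm above the bench. Axes as for the handle
- long_driver_mid (a point): flat-blade screwdriver, 228 mm long, red handle 102 mm long and 31 mm thick (29 mm high), shaft 6.4 mm thick. This point is the middle of its length, 15 mm above its underside as it lies; the tool's own y axis runs along it, its z is up as it lies at the start. The handle is at the +y end, from 12 to 114 mm from this point; hold it at about +45 mm. 0.12 kg
- mid_driver_mid (a point): cross-head screwdriver, 203 mm long, blue handle 102 mm long and 31 mm thick (29 mm high), shaft 6.4 mm thick. This point is the middle of its length, 15 mm above its underside as it lies; the tool's own y axis runs along it, its z is up as it lies at the start. The handle is at the +y end, from 0 to 102 mm from this point; hold it at about +38 mm. 0.10 kg
- short_driver_mid (a point): screwdriver, 193 mm long, black handle 102 mm long and 31 mm thick (29 mm high), shaft 6.4 mm thick. This point is the middle of its length, 15 mm above its underside as it lies; the tool's own y axis runs along it, its z is up as it lies at the start. The handle is at the +y end, from -6 to 96 mm from this point; hold it at about +34 mm. 0.10 kg
- ratchet_mid (a point): steel half-inch ratchet, 197 mm long, round bar handle 19 mm thick, head 34 mm wide and 18 mm high. This point is the middle of its length, 10 mm above its underside as it lies; the tool's own y axis runs along it, its z is up as it lies at the start. The head is at the -y end, from -99 to -51 mm from this point, the bar from there to +99 mm; hold the bar near this point (0 to -15 mm). 0.28 kg
Not all that is in view belongs to the job. Of the things that look like the part that bears mid_driver_mid, the larger one is meant.

How it is judged:
By the outcome, as a careful person would: the job done as asked, in the order asked, and still so for the second after the job is handed in, with the robot touching nothing.
Of long_driver, mid_driver, short_driver, ratchet only 2 to 3 are there at a start; the rules pass over those that are not, and their reading is None.
At some moment in a run one of long_driver, mid_driver, short_driver, ratchet may be knocked a few centimetres aside while the robot is not near it.
Once in a run the grip may slacken for a moment while it holds something.
It also fails if it takes over 210 s, if anything falls off the work surface, if the arm or the gripper's body presses on something with over 40 N, if the wrist force passes 120 N, or if a joint passes its speed limit or range.

## Working session

There is one attempt and no reset: what is moved stays moved. The work goes in short steps, Python scripts to look and compute and a tool call to move; the robot and the scene stay as the last step left them, time stands still between calls to the robot, and variables do not carry over. Pictures are saved under pics/ and viewed, and the job is handed in when it is done.

Besides the shell and the picture viewer there is one more tool, called after "Request:" by a JSON object that holds its "method" and its "body", one argument or row to a line. move_arm: Moves the arm, as the interface text tells. Its arguments: {"type":"object","properties":{"plan":{"type":"array"},"newtons":{"type":"number"}},"required":["plan"]}

```bash
mkdir -p pics; ls
cat > h.py <<'E'
import numpy as np, cv2
from scipy.spatial.transform import Rotation as Rn
from rig import telemetry, optics, ctrl
def save(n,im): cv2.imwrite('pics/'+n+'.png',cv2.cvtColor(im,cv2.COLOR_RGB2BGR))
E
python3 - <<'E'
from h import *
for n in ['scene','top','wrist']:
    c=optics.get_calibration(n); print(n,c)
    im,d=optics.snapshot(n); save(n+'0',im); np.savez('pics/'+n+'0.npz',im=im,d=d)
print(telemetry.get_obs(), ctrl.tcp_to_grasp)
E
```

```text
pics
scene {'vfov': 57.38198157715432, 'cx': 250.15942492863104, 'cy': 193.96991259798594, 'position': array([  119.39620342, -1031.92716054,  1171.37638615]), 'attitude': array([ 0.79403023,  0.01925133, -0.4849395 ])}
top {'vfov': 53.280790570115286, 'cx': 255.29175617432927, 'cy': 193.8680512036134, 'position': array([ 552.81678873,  -53.02326056, 1648.93534567]), 'attitude': array([ 0.03746857, -0.01593335, -1.59395662])}
wrist {'vfov': 65.70646984690485, 'cx': 261.8739649083656, 'cy': 195.73469524518856, 'position': array([ 300.59765541, -609.27449025,  383.63587948]), 'attitude': array([-0.26737508,  0.0019836 , -1.22399656])}
{'clock': 0.15, 'joint_pos': array([ 1.07553818,  0.42657926,  0.07389843,  1.60642333, -0.03410192,
        1.11080312, -0.06710558]), 'dq': array([ 4.51533424e-04, -1.35074967e-03,  7.32386654e-05, -3.26854702e-03,
        3.71522006e-04,  1.60590071e-05,  2.14780960e-03]), 'joint_torque': array([ 5.46269235e-03, -9.36284852e+01,  3.67008828e+00, -4.54422891e+01,
       -4.84523317e-02,  1.78495003e-02,  1.69407226e-04]), 'position': array([ 228.60954251, -634.76610032,  204.95998731]), 'orientation': array([-1.49165378,  1.56984364,  1.99562124]), 'ft_force': array([-0.32235733,  0.01290301, -0.4616546 ]), 'wrist_torque': array([-0.00924606,  0.05237689, -0.04239636]), 'opening': 93.94959867122317} 18.8
```

View pics/top0.png

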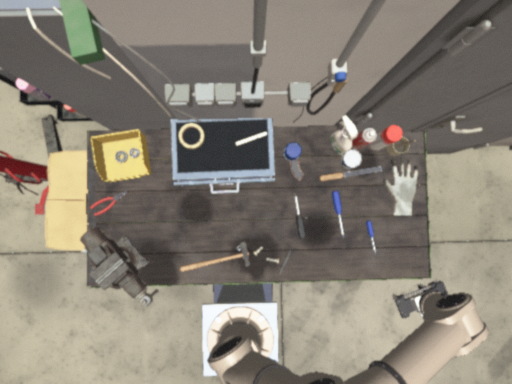

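View pics/scene0.png

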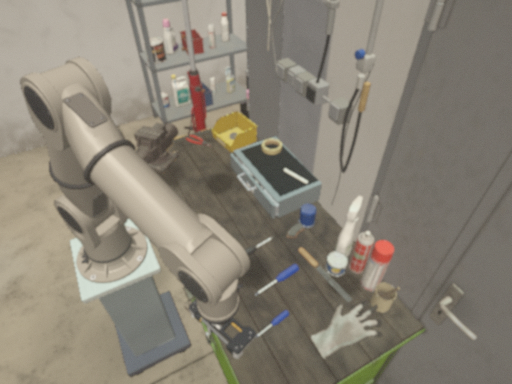

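View pics/wrist0.png

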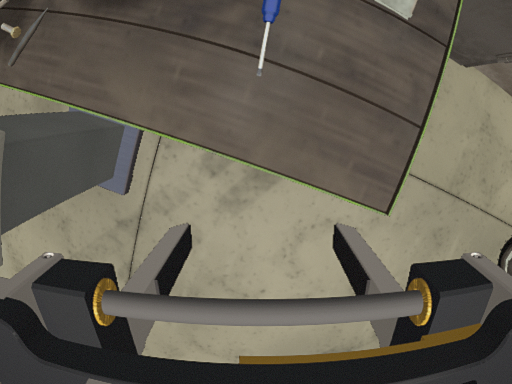

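```bash
cat >> h.py <<'E'
def cam(n):
    c=optics.get_calibration(n); f=192/np.tan(np.radians(c['vfov'])/2)
    R=Rn.from_euler('xyz',c['attitude']).as_matrix()
    return c,f,R
def px2w(n,u,v,d=None,z=None,c=None):
    "pixel -> world by depth or by plane z (pinhole or fisheye)"
    c,f,R=c or cam(n)
    a=np.array([(u-c['cx'])/f,(v-c['cy'])/f])
    if n=='wrist':
        r=np.hypot(*a); s=np.tan(r)/r if r>1e-9 else 1; a=a*s
    ray=R@np.array([a[0],-a[1],-1.])
    t=d if d is not None else (z-c['position'][2])/ray[2]
    return c['position']+ray*t
def w2px(n,p,c=None):
    c,f,R=c or cam(n)
    q=R.T@(np.asarray(p,float)-c['position']); x,y=q[0]/-q[2],-q[1]/-q[2]
    if n=='wrist':
        r=np.hypot(x,y); th=np.arctan2(r,1); s=th/r if r>1e-9 else 1; x*=s;y*=s
    return np.array([c['cx']+f*x,c['cy']+f*y])
E
python3 - <<'E'
from h import *
z=np.load('pics/top0.npz'); im=z['im'];d=z['d']
save('crop1',cv2.resize(im[110:260,160:430],None,fx=2.9,fy=2.9,interpolation=cv2.INTER_CUBIC))
C=cam('top')
for u,v in [(296,197),(301,237),(337,192),(343,235),(369,222),(375,251),(321,178),(381,169),(225,189),(172,120),(273,119),(273,182),(172,183)]:
    print(u,v,d[v,u],px2w('top',u,v,d=d[v,u],c=C).round(0),px2w('top',u,v,z=10,c=C).round(0))
E
```

```text
296 197 1634.0017 [ 596. -254.   19.] [ 596. -255.   10.]
301 237 1625.1152 [ 426. -270.   21.] [ 425. -272.   10.]
337 192 1621.279 [ 613. -426.   35.] [ 614. -432.   10.]
343 235 1632.1143 [ 429. -450.   18.] [ 429. -452.   10.]
369 222 1634.9285 [ 482. -563.   19.] [ 482. -566.   10.]
375 251 1634.3319 [ 358. -586.   15.] [ 357. -588.   10.]
321 178 1629.6265 [ 674. -362.   28.] [ 676. -365.   10.]
381 169 1655.5328 [ 709. -627.    7.] [ 709. -626.   10.]
225 189 1645.0546 [638.  49.   4.] [637.  49.  10.]
172 120 1549.1576 [917. 251. 107.] [940. 270.  10.]
273 119 1587.4253 [ 920. -160.   76.] [ 936. -165.   10.]
273 182 1662.5845 [ 664. -159.   -9.] [ 663. -158.   10.]
172 183 1652.2834 [669. 278.  -6.] [668. 274.  10.]
```

View pics/crop1.png

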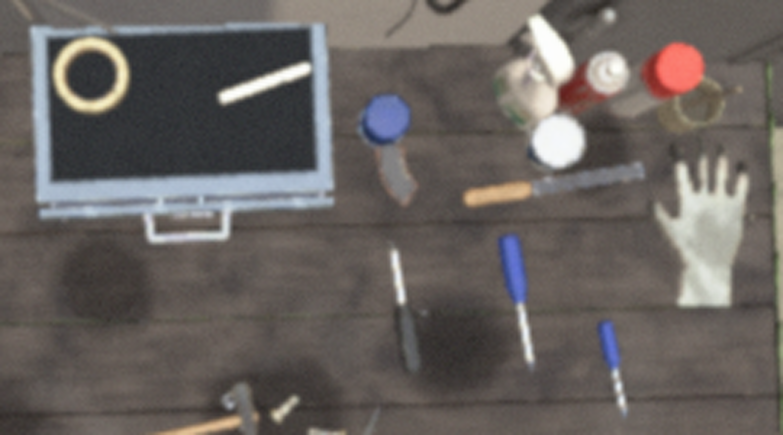

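```bash
cat >> h.py <<'E'
def pose():
    o=telemetry.get_obs(); return o['position'],Rn.from_euler('xyz',o['orientation']).as_matrix(),o
def plan(target=None,Rt=None):
    "tool-frame shift cm for target with current R, and the turn rotvec to Rt (tool frame)"
    p,R,o=pose()
    print('t',round(o['clock'],2),'pos',p.round(1),'open',round(o['opening'],1),'F',o['ft_force'].round(1))
    if target is not None:
        print('shift cm in CURRENT axes',((R.T@(np.array(target)-p))/10).round(2))
        if Rt is not None: print('shift cm in TARGET axes',((Rt.T@(np.array(target)-p))/10).round(2))
    if Rt is not None: print('turn',Rn.from_matrix(R.T@Rt).as_rotvec().round(3))
def down(a):
    "tool down, jaw (tool y) along world angle a (rad)"
    y=np.array([np.cos(a),np.sin(a),0]); x=np.array([0,0,-1.]); return np.c_[x,y,np.cross(x,y)]
E
python3 - <<'E'
from h import *
p,R,o=pose(); print(R.round(3))
print('jaw angle',np.arctan2(R[1,1],R[0,1]))
for a in [0,np.pi,np.pi/2,-np.pi/2]: print(a); plan([500,-300,330],down(a))
E
```

```text
[[-0.     0.339 -0.941]
 [ 0.001 -0.941 -0.339]
 [-1.    -0.001  0.   ]]
jaw angle -1.2251139931887784
0
t 0.15 pos [ 228.6 -634.8  205. ] open 93.9 F [-0.3  0.  -0.5]
shift cm in CURRENT axes [-12.49 -22.31 -36.88]
shift cm in TARGET axes [-12.5   27.14 -33.48]
turn [-1.225e+00 -1.000e-03  1.000e-03]
3.141592653589793
t 0.15 pos [ 228.6 -634.8  205. ] open 93.9 F [-0.3  0.  -0.5]
shift cm in CURRENT axes [-12.49 -22.31 -36.88]
shift cm in TARGET axes [-12.5  -27.14  33.48]
turn [1.916e+00 1.000e-03 1.000e-03]
1.5707963267948966
t 0.15 pos [ 228.6 -634.8  205. ] open 93.9 F [-0.3  0.  -0.5]
shift cm in CURRENT axes [-12.49 -22.31 -36.88]
shift cm in TARGET axes [-12.5   33.48  27.14]
turn [-2.796e+00 -1.000e-03  0.000e+00]
-1.5707963267948966
t 0.15 pos [ 228.6 -634.8  205. ] open 93.9 F [-0.3  0.  -0.5]
shift cm in CURRENT axes [-12.49 -22.31 -36.88]
shift cm in TARGET axes [-12.5  -33.48 -27.14]
turn [0.346 0.    0.001]
```

Request:
{"method": "move_arm", "body": {
  "plan": [
    [[-2,0,0],[-0.175,0,0],-1],
    [[-2,0,0],[-0.175,0,0],-1],
    [[-2,0,0],[-0.175,0,0],-1],
    [[-2,0,0],[-0.175,0,0],-1],
    [[-2,0,0],[-0.175,0,0],-1],
    [[-2,0,0],[-0.175,0,0],-1],
    [[-1,0,0],[-0.175,0,0],-1],
    [[0,4,-5],[0,0,0],-1],
    [[0,4,-5],[0,0,0],-1],
    [[0,4,-5],[0,0,0],-1],
    [[0,4,-5],[0,0,0],-1],
    [[0,4,-5],[0,0,0],-1]
  ]
}}

```text
clock: 1.65
position: [424.8, -389.2, 335.5]
orientation: [-0.81, 1.571, -2.381]
ft_force: [0.7, -1.2, 0.2]
opening: 93.8
```

Run:
```python
from h import *
im,d=optics.snapshot('wrist'); save('w1',im)
plan([480,-300,330],down(0))
```

```text
t 1.7 pos [ 430.6 -381.7  335.8] open 94.1 F [6.6 7.6 0.1]
shift cm in CURRENT axes [ 0.61  5.   -8.13]
shift cm in TARGET axes [ 0.58  4.94 -8.17]
turn [ 0.008 -0.002 -0.002]
```

View pics/w1.png

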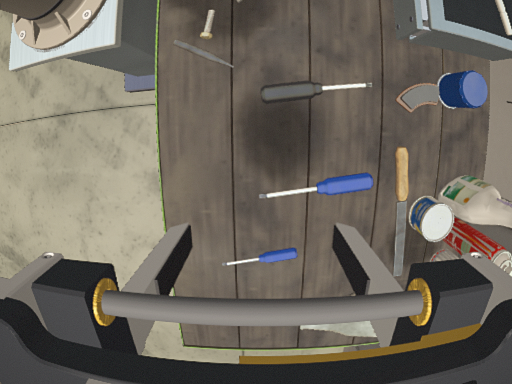

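Request:
{"method": "move_arm", "body": {
  "plan": [
    [[0,2,-5],[0,0,0],-1],
    [[0,2,-5],[0,0,0],-1],
    [[0,2,-5],[0,0,0],-1],
    [[0,2,-5],[0,0,0],-0.5],
    [[0,2,-5],[0,0,0],-0.5],
    [[0,2,-5],[0,0,0],-0.5],
    [[0,1,-5],[0,0,0],-0.5],
    [[0,0,-3],[0,0,0],-0.5],
    [[0,0,0],[0,0,0],-0.5]
  ]
}}

```text
clock: 2.82
position: [553.8, -8.5, 335.4]
orientation: [-2.86, 1.57, 1.856]
ft_force: [0.2, -0.3, 0.6]
opening: 70.4
```

Run:
```python
from h import *
im,d=optics.snapshot('wrist'); save('w2',im); np.savez('pics/w2.npz',d=d)
plan([480,-300,330],down(0))
```

```text
t 2.88 pos [553.9 -10.4 335.4] open 70.9 F [-0.6 -0.6  0.6]
shift cm in CURRENT axes [ 0.54 -7.44 28.95]
shift cm in TARGET axes [ 0.54 -7.39 28.96]
turn [0.002 0.    0.   ]
```

View pics/w2.png

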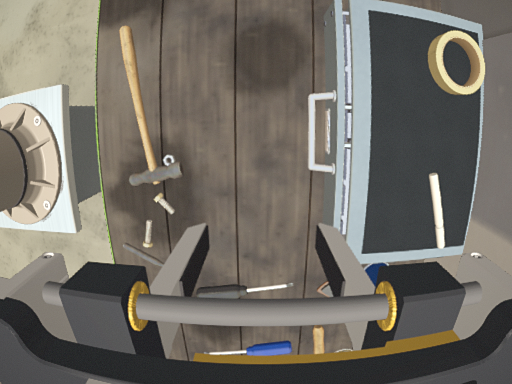

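Run:
```python
from h import *
C=cam('wrist'); d=np.load('pics/w2.npz')['d']
for u,v,z in [(311,97,106),(311,168,106),(330,10,136),(333,255,136),(182,175,20),(330,180,106)]:
    print(u,v,d[v,u],px2w('wrist',u,v,z=z,c=C).round(1),px2w('wrist',u,v,d=d[v,u],c=C).round(1))
```

```text
311 97 410.85245 [620.1  94.2 106. ] [624.3  95.9  80.1]
311 168 438.6403 [622.4  -4.9 106. ] [626.8  -9.4  80.1]
330 10 388.71 [641.1 212.2 136. ] [657.8 240.1  63.7]
333 255 147.60225 [ 656.5 -125.7  136. ] [590.   -2.1 379.8]
182 175 507.0886 [414.9 -32.1  20. ] [413.7 -33.   15.5]
330 180 467.3956 [650.8 -21.9 106. ] [662.6 -32.5  56.6]
```

```bash
cat >> h.py <<'E'
def cloud(n,d,C):
    v,u=np.mgrid[0:384,0:512]
    c,f,R=C
    a=np.stack([(u-c['cx'])/f,(v-c['cy'])/f],-1)
    if n=='wrist':
        r=np.hypot(a[...,0],a[...,1]); a=a*(np.tan(r)/np.maximum(r,1e-9))[...,None]
    ray=np.stack([a[...,0],-a[...,1],-np.ones_like(a[...,0])],-1)@R.T
    P=c['position']+ray*d[...,None]; P[d==0]=np.nan; return P
E
python3 - <<'E'
from h import *
C=cam('wrist'); d=np.load('pics/w2.npz')['d']; P=cloud('wrist',d,C)
q=P[105:160,306:318].reshape(-1,3); q=q[(q[:,2]>70)&(q[:,2]<90)]
print(len(q),q.mean(0).round(1),q[:,2].max(),np.polyfit(q[:,1],q[:,0],1))
# unit top front edge
top=P[20:240,335:480].reshape(-1,3); 
for y0 in range(-120,240,30):
    s=top[(abs(top[:,1]-y0)<6)]; s=s[(s[:,2]>98)&(s[:,2]<115)]
    if len(s): print(y0,np.percentile(s[:,0],[0.5,1,2]).round(1),np.median(s[:,2]).round(1))
E
```

```text
359 [625.7  44.6  79.3] 82.49989427541863 [-1.42421756e-02  6.26343136e+02]
-120 [686.3 689.6 694.3] 107.6
-90 [683.6 684.  685. ] 107.7
-60 [682.8 683.2 684.4] 107.7
-30 [682.4 682.9 684.1] 107.7
0 [681.2 681.5 683. ] 107.6
30 [681.3 681.7 682.8] 107.6
60 [680.6 681.4 682.5] 107.7
90 [679.6 680.  681.3] 107.7
120 [679.2 679.9 680.9] 107.7
150 [678.7 679.1 680.2] 107.7
180 [678.1 678.2 679.4] 107.7
210 [677.8 678.2 679.7] 107.6
```

Request:
{"method": "move_arm", "body": {
  "plan": [
    [[3,2.4,-1.8],[-0.024,0,0],0.4],
    [[4,2.4,-1.8],[0,0,0],0.4],
    [[4,2.4,-1.8],[0,0,0],0.4],
    [[4,0,0],[0,0,0],0.4],
    [[3,0,0],[0,0,0],0.4],
    [[1,0,0],[0,0,0],0.4],
    [[0,0,0],[0,0,0],0.4]
  ]
}}

```text
clock: 3.75
position: [625.2, 43.3, 145.6]
orientation: [-1.289, 1.57, -2.836]
ft_force: [1.5, 0.3, 0.3]
opening: 28.1
```

Run:
```python
from h import *
im,d=optics.snapshot('wrist'); save('w3',im); np.savez('pics/w3.npz',d=d)
plan([625.5,44,62],down(0.026))
C=cam('wrist'); P=cloud('wrist',d,C)
m=(P[...,2]>72)&(P[...,2]<86)&(abs(P[...,0]-625)<12)&(abs(P[...,1]-44)<60)
q=P[m]; print(len(q), q.mean(0), np.polyfit(q[:,1],q[:,0],1), q[:,1].min(),q[:,1].max())
```

```text
t 3.8 pos [625.7  43.6 146.4] open 28.2 F [-0.   0.1 -0.9]
shift cm in CURRENT axes [ 8.44 -0.02 -0.04]
shift cm in TARGET axes [ 8.44 -0.01 -0.04]
turn [-0.003  0.    -0.001]
1551 [627.03853121  51.96598342  80.26533216] [-1.38322894e-02  6.27757340e+02] -9.353654651491937 103.96205585575598
```

View pics/w3.png

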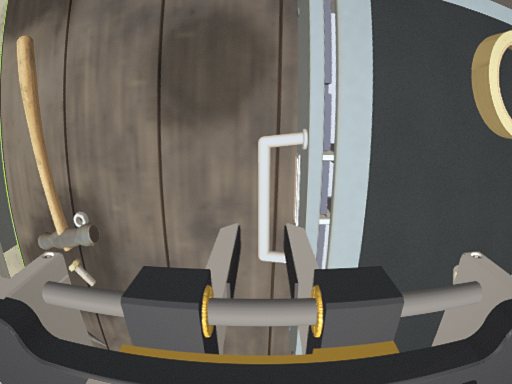

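Request:
{"method": "move_arm", "body": {
  "plan": [
    [[3,0,0],[0,0,0],0.4],
    [[3,0,0],[0,0,0],0.4],
    [[2.4,0,0],[0,0,0],0.4],
    [[0,0,0],[0,0,0],1],
    [[0,0,0],[0,0,0],1],
    [[0,0,0],[0,0,0],1]
  ],
  "newtons": 30
}}

```text
clock: 4.55
position: [626.3, 44.2, 63.3]
orientation: [1.624, 1.568, 0.077]
ft_force: [0.5, 0.3, 5.4]
opening: 8.9
```

Request:
{"method": "move_arm", "body": {
  "plan": [
    [[0,-1,0],[0,0,0],1],
    [[0,-2,0],[0,0,0],1],
    [[0,-3,0],[0,0,0],1],
    [[0,-3,0],[0,0,0],1],
    [[0,-3,0],[0,0,0],1],
    [[0,-3,0],[0,0,0],1],
    [[0,-2,0],[0,0,0],1],
    [[0,-1.5,0],[0,0,0],1],
    [[0,-1,0],[0,0,0],1],
    [[0,0,0],[0,0,0],1],
    [[0,0,0],[0,0,0],1]
  ]
}}

```text
clock: 5.92
position: [431.4, 40.5, 63.1]
orientation: [1.722, 1.568, 0.175]
ft_force: [-3.6, 6.6, 18.1]
opening: 8.9
```

Request:
{"method": "move_arm", "body": {
  "plan": [
    [[0,-1,0],[0,0,0],1],
    [[0,-0.7,0],[0,0,0],1],
    [[0,-0.5,0],[0,0,0],1],
    [[0,0,0],[0,0,0],1],
    [[0,0,0],[0,0,0],1]
  ]
}}

```text
clock: 6.55
position: [419.4, 40.7, 64.5]
orientation: [1.814, 1.55, 0.267]
ft_force: [60.9, -0.4, -48.0]
opening: 32.0
```

Run:
```python
from h import *
plan([626.3-215,44.2-5.6,62],down(0.026)); print(pose()[2]['joint_pos'].round(2))
```

```text
t 6.55 pos [419.4  40.7  64.5] open 32.0 F [ 60.9  -0.4 -48. ]
shift cm in CURRENT axes [ 0.24 -0.82  0.2 ]
shift cm in TARGET axes [ 0.25 -0.81  0.19]
turn [-0.003 -0.005 -0.02 ]
[ 0.32  0.26 -0.63  2.26  0.25  0.66 -0.47]
```

Request:
{"method": "move_arm", "body": {
  "plan": [
    [[0,0.8,0],[0,0,0],0.4],
    [[0,0.2,0],[0,0,0],0.4],
    [[0,0,0],[0,0,0],0.4]
  ]
}}

```text
clock: 6.92
position: [421.8, 39.9, 63.3]
orientation: [1.723, 1.564, 0.177]
ft_force: [12.1, 0.6, 2.2]
opening: 28.6
```

Run:
```python
from h import *
plan([626.3-215,44.2-5.6,62],down(0.026)); print(pose()[2]['joint_pos'].round(2))
im,d=optics.snapshot('wrist'); save('w4',im); np.savez('pics/w4.npz',d=d)
im,d=optics.snapshot('scene'); save('s4',im)
```

```text
t 6.92 pos [421.8  39.9  63.3] open 28.6 F [12.1  0.6  2.2]
shift cm in CURRENT axes [ 0.12 -1.05  0.11]
shift cm in TARGET axes [ 0.13 -1.05  0.1 ]
turn [-0.002 -0.001 -0.007]
[ 0.32  0.28 -0.63  2.25  0.26  0.68 -0.47]
```

View pics/w4.png

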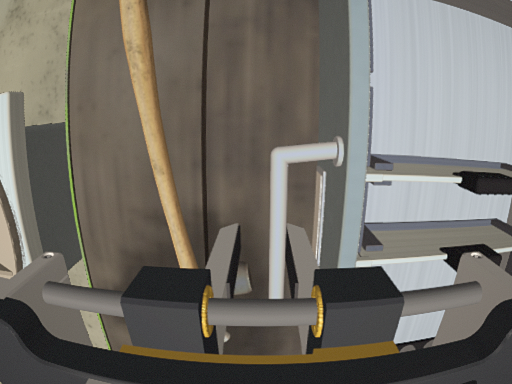

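View pics/s4.png

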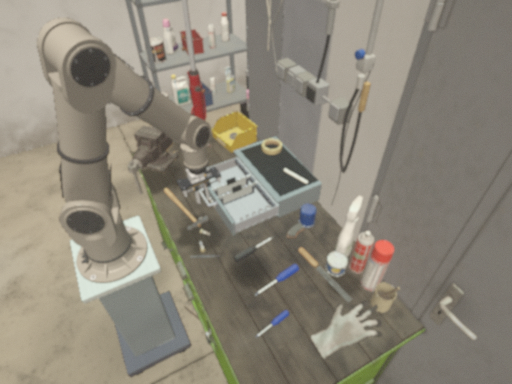

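Run:
```python
from h import *
d=np.load('pics/w4.npz')['d']
C=cam('wrist'); P=cloud('wrist',d,C)
q=P[170:215,274:284].reshape(-1,3); q=q[(q[:,2]>70)&(q[:,2]<90)]
print(len(q), q.mean(0))
for u,v in [(345,60),(360,60),(355,200),(240,280),(190,250),(470,185),(470,255),(455,65)]: print(u,v,P[v,u].round(1))
```

```text
448 [429.79542803  74.3528444   80.21132783]
345 60 [463.2 149.7  84.2]
360 60 [469.  148.9  92.5]
355 200 [471.4  73.8  91.1]
240 280 [404.7 -15.5  27.8]
190 250 [361.2   5.3  16.5]
470 185 [559.3  83.2  82. ]
470 255 [492.8  75.6 166. ]
455 65 [588.7 177.5  14.2]
```

Request:
{"method": "move_arm", "body": {
  "plan": [
    [[0,0.8,0],[0,0,0],0.3],
    [[-3,0,0],[0,0,0],0],
    [[-4,0,0],[0,0,0],0],
    [[-4,0,0],[0,0,0],0],
    [[-4,3,0],[0.17,0,0],0],
    [[-3,3,0],[0.17,0,0],0],
    [[-2,2,0],[0.17,0,0],0],
    [[0,0,0],[0.17,0,0],0],
    [[0,0,0],[0.17,0,0],0],
    [[0,0,0],[0.17,0,0],0],
    [[0,0,0],[0.17,0,0],0],
    [[0,0,0],[0.17,0,0],0]
  ]
}}

```text
clock: 8.52
position: [504.8, 29.5, 261.9]
orientation: [0.851, 1.571, -2.061]
ft_force: [0.1, -0.1, -0.3]
opening: 47.1
```

Run:
```python
from h import *
plan([520,70,260],down(0.026-np.pi/2)); print(pose()[2]['joint_pos'].round(2))
im,d=optics.snapshot('top'); save('t5',im); np.savez('pics/t5.npz',d=d,im=im)
save('t5c',cv2.resize(im[110:260,160:330],None,fx=4,fy=4,interpolation=cv2.INTER_CUBIC))
```

```text
t 8.53 pos [504.8  29.5 261.9] open 47.1 F [ 0.1 -0.1 -0.3]
shift cm in CURRENT axes [ 0.18 -3.6  -2.4 ]
shift cm in TARGET axes [ 0.19 -4.01 -1.62]
turn [ 0.203  0.    -0.   ]
[ 0.31  0.13 -0.54  1.88  0.08  1.15 -1.6 ]
```

View pics/t5c.png

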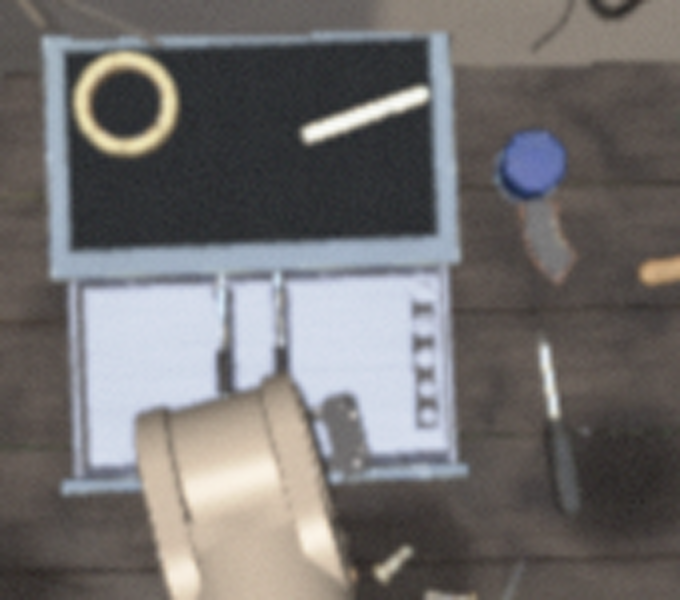

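Request:
{"method": "move_arm", "body": {
  "plan": [
    [[-2,0,0],[0.1,0,0],0],
    [[-2,0,0],[0.103,0,0],0],
    [[0,0,0],[0,0,0],0],
    [[0,0,0],[0,0,0],0]
  ]
}}

```text
clock: 9.07
position: [504.6, 29.4, 301.0]
orientation: [0.163, 1.57, -2.943]
ft_force: [-0.1, 0.9, -0.2]
opening: 47.2
```

Run:
```python
from h import *
plan([520,70,260],down(0.026-np.pi/2)); print(pose()[2]['joint_pos'].round(2))
C=cam('wrist');im,d=optics.snapshot('wrist'); save('w6',im); P=cloud('wrist',d,C);np.savez('pics/w6.npz',d=d,im=im,P=P)
```

```text
t 9.07 pos [504.6  29.4 301. ] open 47.2 F [-0.1  0.9 -0.2]
shift cm in CURRENT axes [ 4.1  -4.   -1.68]
shift cm in TARGET axes [ 4.1  -4.02 -1.65]
turn [ 0.009  0.001 -0.   ]
[ 0.3   0.1  -0.52  1.83  0.05  1.23 -1.77]
```

View pics/w6.png

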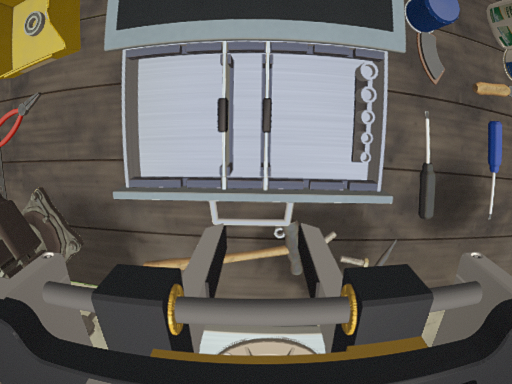

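Run:
```python
from h import *
P=np.load('pics/w6.npz')['P']
for n,(u0,u1) in dict(L=(214,230),R=(259,275)).items():
    q=P[95:135,u0:u1].reshape(-1,3); zt=np.percentile(q[:,2],97); t=q[q[:,2]>zt-6]
    print(n,len(t),zt.round(1),t.mean(0).round(1),t.min(0).round(1),t.max(0).round(1),np.polyfit(t[:,0],t[:,1],1)[0].round(3))
for u,v in [(115,196),(390,200),(127,50),(383,50),(130,183),(380,186),(250,197),(170,120),(360,163),(360,60),(250,180),(250,50),(215,221)]: print(u,v,P[v,u].round(1))
```

```text
<stdin>:5: RuntimeWarning: Mean of empty slice.
  ret = um.true_divide(
Traceback (most recent call last):
ValueError: zero-size array to reduction operation minimum which has no identity
```

Run:
```python
from h import *
P=np.load('pics/w6.npz')['P']
for n,(u0,u1) in dict(L=(214,230),R=(259,275)).items():
    q=P[95:135,u0:u1].reshape(-1,3); q=q[~np.isnan(q[:,0])]; zt=np.percentile(q[:,2],90); t=q[abs(q[:,2]-zt)<5]
    print(n,len(t),zt.round(1),np.median(t,0).round(1),np.percentile(t,2,axis=0).round(1),np.percentile(t,98,axis=0).round(1),np.polyfit(t[:,0],t[:,1],1)[0].round(3))
for u,v in [(115,196),(390,200),(127,50),(383,50),(130,183),(380,186),(250,197),(170,120),(360,163),(360,60),(250,180),(250,50),(215,221)]: print(u,v,P[v,u].round(1))
```

```text
L 310 91.0 [582.5  84.4  90.2] [560.   79.   87.6] [603.4  91.1  92.3] 0.016
R 321 90.9 [583.9  26.2  90.1] [561.5  20.4  87.1] [604.4  32.3  91.8] 0.013
115 196 [466.4 244.7  92. ]
390 200 [ 474.5 -158.4   90.3]
127 50 [683.2 235.7  63. ]
383 50 [ 683.8 -125.9   99.1]
130 183 [480.1 230.5  65.1]
380 186 [ 488.9 -150.4   64.6]
250 197 [471.8  44.2  90.3]
170 120 [573.4 178.7  14.4]
360 163 [ 514.7 -131.6   13.6]
360 60 [ 683.3 -120.8   14.8]
250 180 [489.7  45.7  64.4]
250 50 [675.4  52.   59.5]
215 221 [431.4  94.2  81. ]
```

Request:
{"method": "move_arm", "body": {
  "plan": [
    [[4,0.1,-2],[0.009,0,0],0],
    [[4,0.1,-2],[0,0,0],0],
    [[4,0.1,-2],[0,0,0],0],
    [[3,0.1,-1.9],[0,0,0],0],
    [[0,0,0],[0,0,0],0],
    [[0,0,0],[0,0,0],0]
  ]
}}

```text
clock: 9.88
position: [583.6, 27.8, 152.1]
orientation: [-1.353, 1.571, 1.812]
ft_force: [-0.9, 0.0, 0.8]
opening: 47.0
```

Run:
```python
from h import *
plan([583.5,26,61],down(0.026-np.pi/2)); print(pose()[2]['joint_pos'].round(2))
C=cam('wrist');im,d=optics.snapshot('wrist'); save('w7',im); P=cloud('wrist',d,C);np.savez('pics/w7.npz',d=d,im=im,P=P)
```

```text
t 9.88 pos [583.6  27.8 152.1] open 47.0 F [-0.9  0.   0.8]
shift cm in CURRENT axes [9.11 0.18 0.01]
shift cm in TARGET axes [9.11 0.18 0.01]
turn [-0.002  0.     0.   ]
[ 0.24  0.37 -0.49  1.84  0.21  0.98 -1.89]
```

View pics/w7.png

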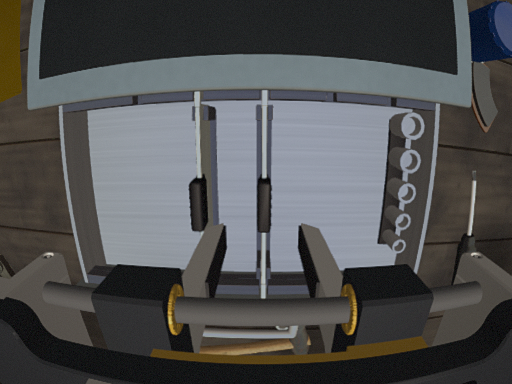

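Request:
{"method": "move_arm", "body": {
  "plan": [
    [[4,0.1,0],[0,0,0],0],
    [[3,0,0],[0,0,0],0],
    [[2.1,0,0],[0,0,0],0],
    [[0,0,0],[0,0,0],0],
    [[0,0,0],[0,0,0],1],
    [[0,0,0],[0,0,0],1],
    [[0,0,0],[0,0,0],1],
    [[0,0,0],[0,0,0],1]
  ],
  "newtons": 25
}}

```text
clock: 10.92
position: [584.2, 26.5, 60.9]
orientation: [-3.124, 1.57, 0.04]
ft_force: [-1.7, -0.5, 4.4]
opening: 12.2
```

Gripped (12.2 mm). Lift 18 mm, then shift 120 mm right.

Request:
{"method": "move_arm", "body": {
  "plan": [
    [[-1,0,0],[0,0,0],1],
    [[-0.8,0,0],[0,0,0],1],
    [[0,0,0],[0,0,0],1]
  ]
}}

```text
clock: 11.3
position: [584.1, 26.4, 79.3]
orientation: [3.122, 1.57, 0.003]
ft_force: [2.0, 0.2, -2.6]
opening: 11.5
```

Request:
{"method": "move_arm", "body": {
  "plan": [
    [[0,1,0],[0,0,0],1],
    [[0,2,0],[0,0,0],1],
    [[0,2.5,0],[0,0,0],1],
    [[0,2.5,0],[0,0,0],1],
    [[0,2,0],[0,0,0],1],
    [[0,1.3,0],[0,0,0],1],
    [[0,0.5,0],[0,0,0],1],
    [[0,0.2,0],[0,0,0],1],
    [[0,0,0],[0,0,0],1],
    [[0,0,0],[0,0,0],1]
  ]
}}

```text
clock: 12.55
position: [586.4, -93.2, 78.4]
orientation: [0.112, 1.57, -3.006]
ft_force: [-2.6, -0.7, -3.0]
opening: 12.1
```

Request:
{"method": "move_arm", "body": {
  "plan": [
    [[0.8,0.04,0],[0,0,0],1],
    [[0.9,0,0],[0,0,0],1],
    [[0.1,0,0],[0,0,0],1],
    [[0,0,0],[0,0,0],1]
  ]
}}

```text
clock: 13.05
position: [587.3, -93.6, 60.5]
orientation: [-3.005, 1.57, 0.16]
ft_force: [-1.9, 0.1, 4.0]
opening: 11.6
```

Request:
{"method": "move_arm", "body": {
  "plan": [
    [[0,0,0],[0,0,0],0.5],
    [[0,0,0],[0,0,0],0.5],
    [[-2,0,0],[0,0,0],0.5],
    [[-4,0,0],[0,0,0],0.4],
    [[-4,-2,0],[0,0,0],0.2],
    [[-4,-4,2],[0,0,0],0],
    [[0,-4,2],[0,0,0],0],
    [[0,-3,2],[0,0,0],0],
    [[0,0,0],[0,0,0],0],
    [[0,0,0],[0,0,0],0]
  ]
}}

```text
clock: 14.3
position: [524.3, 34.2, 201.5]
orientation: [2.879, 1.569, -0.24]
ft_force: [0.3, -1.5, 0.7]
opening: 47.0
```

Run:
```python
from h import *
plan([583,85,61],down(0.026-np.pi/2)); print(pose()[2]['joint_pos'].round(2))
C=cam('wrist');im,d=optics.snapshot('wrist'); save('w8',im); P=cloud('wrist',d,C);np.savez('pics/w8.npz',d=d,im=im,P=P)
```

```text
t 14.3 pos [524.3  34.2 201.5] open 47.0 F [ 0.3 -1.5  0.7]
shift cm in CURRENT axes [14.05 -4.95 -5.97]
shift cm in TARGET axes [14.05 -4.92 -6.  ]
turn [-0.004 -0.001 -0.   ]
[ 0.29  0.23 -0.55  1.92  0.14  1.03 -1.87]
```

View pics/w8.png

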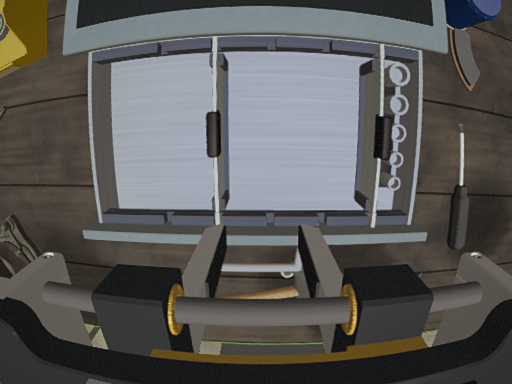

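Run:
```python
from h import *
P=np.load('pics/w8.npz')['P']
for n,(u0,u1) in dict(L=(206,222),R=(374,393)).items():
    q=P[112:158,u0:u1].reshape(-1,3); q=q[~np.isnan(q[:,0])]; q=q[q[:,2]>75]; 
    print(n,len(q),np.median(q,0).round(1),np.percentile(q,3,axis=0).round(1),np.percentile(q,97,axis=0).round(1))
```

```text
L 615 [582.9  83.3  90. ] [561.4  78.5  78.5] [603.5  90.4  91.6]
R 607 [587.  -90.   89.5] [566.6 -98.4  76.9] [607.3 -87.1  91.3]
```

Request:
{"method": "move_arm", "body": {
  "plan": [
    [[2,-2.5,-2],[0,0,0],0],
    [[2,-2.5,-2],[0,0,0],0],
    [[1,0,-2],[0,0,0],0],
    [[0,0,0],[0,0,0],0],
    [[4,0,0],[0,0,0],0],
    [[3,0,0],[0,0,0],0],
    [[2,0,0],[0,0,0],0],
    [[0,0,0],[0,0,0],0]
  ]
}}

```text
clock: 15.35
position: [582.0, 85.5, 59.9]
orientation: [0.108, 1.569, -3.012]
ft_force: [-0.6, -0.1, 0.2]
opening: 47.2
```

Request:
{"method": "move_arm", "body": {
  "plan": [
    [[0,0,0],[0,0,0],1],
    [[0,0,0],[0,0,0],1],
    [[0,0,0],[0,0,0],1],
    [[0,0,0],[0,0,0],1]
  ],
  "newtons": 25
}}

```text
clock: 15.85
position: [582.8, 86.0, 60.9]
orientation: [3.141, 1.57, 0.022]
ft_force: [-0.7, 0.2, 2.8]
opening: 11.5
```

Request:
{"method": "move_arm", "body": {
  "plan": [
    [[-1,0,0],[0,0,0],1],
    [[-0.8,0,0],[0,0,0],1],
    [[0,0,0],[0,0,0],1]
  ]
}}

```text
clock: 16.23
position: [582.6, 86.1, 79.2]
orientation: [3.077, 1.57, -0.041]
ft_force: [-1.0, -0.4, -2.8]
opening: 11.7
```

Request:
{"method": "move_arm", "body": {
  "plan": [
    [[0,1,0],[0,0,0],1],
    [[0,2,0],[0,0,0],1],
    [[0,2.5,0],[0,0,0],1],
    [[0,2.5,0],[0,0,0],1],
    [[0,2,0],[0,0,0],1],
    [[0,1.3,0],[0,0,0],1],
    [[0,0.5,0],[0,0,0],1],
    [[0,0.2,0],[0,0,0],1],
    [[0,0,0],[0,0,0],1],
    [[0,0,0],[0,0,0],1]
  ]
}}

```text
clock: 17.48
position: [585.1, -33.6, 78.4]
orientation: [0.154, 1.57, -2.964]
ft_force: [-3.4, -1.0, -3.0]
opening: 12.2
```

Request:
{"method": "move_arm", "body": {
  "plan": [
    [[0.8,0.03,0],[0,0,0],1],
    [[0.9,0,0],[0,0,0],1],
    [[0.1,0,0],[0,0,0],1],
    [[0,0,0],[0,0,0],1],
    [[0,0,0],[0,0,0],0.5],
    [[0,0,0],[0,0,0],0.5],
    [[-2,0,0],[0,0,0],0.5],
    [[-4,0,0],[0,0,0],0.3],
    [[-4,0,0],[0,0,0],0],
    [[-4,0,2],[0,0,0],0],
    [[-3,0,4],[0,0,0],0],
    [[0,0,0],[0,0,0],0]
  ]
}}

```text
clock: 18.98
position: [524.9, -35.7, 234.3]
orientation: [2.742, 1.566, -0.377]
ft_force: [0.5, -0.1, -0.5]
opening: 47.2
```

Run:
```python
from h import *
plan([583,85,61],down(0.026-np.pi/2)); print(pose()[2]['joint_pos'].round(2))
C=cam('wrist');im,d=optics.snapshot('wrist'); save('w9',im); P=cloud('wrist',d,C);np.savez('pics/w9.npz',d=d,im=im,P=P)
im,d=optics.snapshot('top'); save('t9',im);save('t9c',cv2.resize(im[110:260,160:410],None,fx=3.2,fy=3.2,interpolation=cv2.INTER_CUBIC))
```

```text
t 18.98 pos [524.9 -35.7 234.3] open 47.2 F [ 0.5 -0.1 -0.5]
shift cm in CURRENT axes [ 17.34 -11.97  -6.  ]
shift cm in TARGET axes [ 17.33 -11.91  -6.13]
turn [-0.003 -0.005 -0.002]
[ 0.44  0.2  -0.56  1.88  0.12  1.09 -1.71]
```

View pics/w9.png

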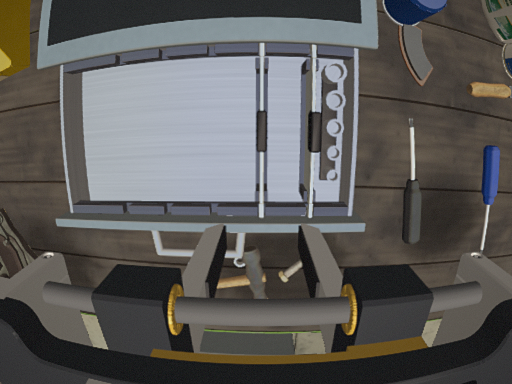

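View pics/t9c.png

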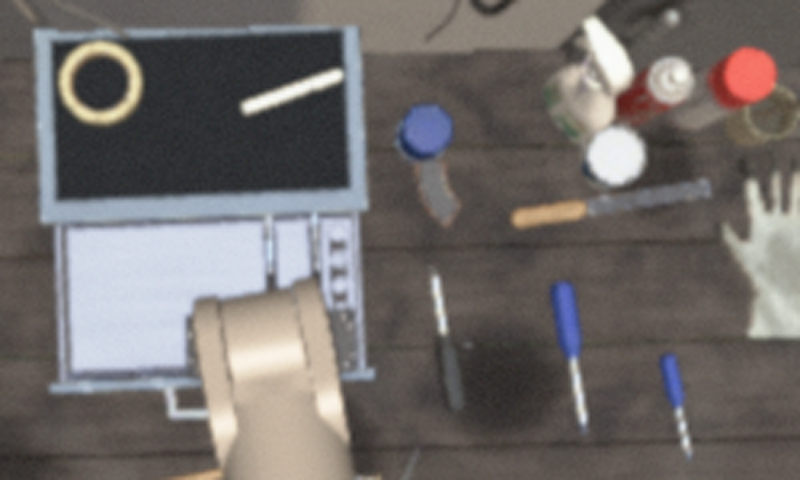

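```bash
cat > tools.py <<'E'
from h import *
def find(P,box,zmin=9,zmax=45):
    u0,u1,v0,v1=box
    q=P[v0:v1,u0:u1].reshape(-1,3); q=q[~np.isnan(q[:,0])]; q=q[(q[:,2]>zmin)&(q[:,2]<zmax)]
    c=q.mean(0); U,S,V=np.linalg.svd((q-c)[:,:2],full_matrices=False); a=V[0]
    s=(q-c)[:,:2]@a; w=(q-c)[:,:2]@np.array([-a[1],a[0]])
    h=[]
    for b in np.arange(s.min(),s.max(),10):
        m=(s>=b)&(s<b+10)
        if m.sum()>3: h.append((round(b+5),(c[:2]+a*(b+5)).round().tolist(),int(m.sum()),round(np.ptp(w[m]),1),round(np.percentile(q[m,2],95),1)))
    print('c',c.round(1),'axis angle',np.arctan2(a[1],a[0]).round(3),'extent',s.min().round(1),s.max().round(1))
    e1=c[:2]+a*s.min(); e2=c[:2]+a*s.max(); print('ends',e1.round(1),e2.round(1))
    for r in h: print(r)
E
python3 - <<'E'
from tools import *
P=np.load('pics/w9.npz')['P']
find(P,(395,428,110,252))
find(P,(470,505,140,250))
for n,(u0,u1) in dict(L=(255,269),R=(307,323)).items():
    q=P[108:155,u0:u1].reshape(-1,3); q=q[~np.isnan(q[:,0])]; q=q[q[:,2]>75]; 
    print(n,len(q),np.median(q,0).round(1),np.percentile(q,3,axis=0).round(1),np.percentile(q,97,axis=0).round(1))
E
```

```text
c [ 492.9 -262.3   22.2] axis angle -3.037 extent -120.8 70.2
ends [ 613.  -249.7] [ 423.1 -269.7]
(-116, [608.0, -250.0], 28, np.float64(6.6), np.float64(15.1))
(-106, [598.0, -251.0], 31, np.float64(5.4), np.float64(16.7))
(-96, [588.0, -252.0], 31, np.float64(6.4), np.float64(16.6))
(-86, [578.0, -253.0], 32, np.float64(6.8), np.float64(17.3))
(-76, [568.0, -254.0], 28, np.float64(6.7), np.float64(17.0))
(-66, [558.0, -255.0], 21, np.float64(6.0), np.float64(17.1))
(-56, [548.0, -257.0], 28, np.float64(5.2), np.float64(17.5))
(-46, [538.0, -258.0], 28, np.float64(5.7), np.float64(16.5))
(-36, [529.0, -259.0], 37, np.float64(10.2), np.float64(19.9))
(-26, [519.0, -260.0], 94, np.float64(18.9), np.float64(23.8))
(-16, [509.0, -261.0], 115, np.float64(25.9), np.float64(27.9))
(-6, [499.0, -262.0], 118, np.float64(27.5), np.float64(29.1))
(4, [489.0, -263.0], 113, np.float64(26.6), np.float64(29.0))
(14, [479.0, -264.0], 113, np.float64(24.6), np.float64(29.1))
(24, [469.0, -265.0], 113, np.float64(25.3), np.float64(29.3))
(34, [459.0, -266.0], 106, np.float64(26.5), np.float64(29.0))
[... 957 characters left out ...]
.float64(24.8))
(44, [485.0, -429.0], 20, np.float64(10.5), np.float64(21.8))
(54, [475.0, -431.0], 15, np.float64(6.5), np.float64(17.6))
(64, [465.0, -433.0], 19, np.float64(4.6), np.float64(17.1))
(74, [455.0, -434.0], 19, np.float64(6.1), np.float64(17.8))
(84, [446.0, -436.0], 17, np.float64(5.5), np.float64(17.2))
(94, [436.0, -438.0], 15, np.float64(5.3), np.float64(17.6))
(104, [426.0, -439.0], 16, np.float64(3.9), np.float64(16.8))
(114, [416.0, -441.0], 15, np.float64(4.7), np.float64(17.2))
(124, [406.0, -443.0], 14, np.float64(4.5), np.float64(16.9))
L 451 [584.8 -33.8  90.2] [564.  -39.4  87.7] [606.5 -28.3  91.9]
R 504 [587.1 -92.2  89.8] [566.  -99.2  77.8] [607.8 -87.3  91.8]
```

Run:
```python
from h import *
plan([484,-263.5,150],down(-1.466))
```

```text
t 19.07 pos [525.7 -35.7 231.8] open 47.1 F [0.6 0.3 0.4]
shift cm in CURRENT axes [ 8.19 22.67  4.7 ]
shift cm in TARGET axes [ 8.18 22.21  6.53]
turn [-0.082 -0.002 -0.001]
```

Request:
{"method": "move_arm", "body": {
  "plan": [
    [[0,0,0],[-0.082,-0.002,0],-0.3],
    [[0,4,1],[0,0,0],-0.3],
    [[0,5,1.5],[0,0,0],-0.3],
    [[0,5,1.5],[0,0,0],-0.3],
    [[2,5,1.5],[0,0,0],-0.3],
    [[3,2.2,1],[0,0,0],-0.3],
    [[3,1,0],[0,0,0],-0.3],
    [[0,0,0],[0,0,0],-0.3],
    [[0,0,0],[0,0,0],-0.3]
  ]
}}

```text
clock: 20.2
position: [484.6, -262.5, 151.2]
orientation: [-0.334, 1.569, 2.913]
ft_force: [0.3, 0.1, 0.7]
opening: 61.0
```

Run:
```python
from tools import *
C=cam('wrist');plan([484,-263.5,4],down(-1.466))
im,d=optics.snapshot('wrist'); save('w10',im); P=cloud('wrist',d,C);np.savez('pics/w10.npz',d=d,im=im,P=P)
```

```text
t 20.2 pos [ 484.6 -262.5  151.2] open 61.0 F [0.3 0.1 0.7]
shift cm in CURRENT axes [14.72  0.1   0.05]
shift cm in TARGET axes [14.72  0.09  0.07]
turn [0.001 0.002 0.001]
```

View pics/w10.png

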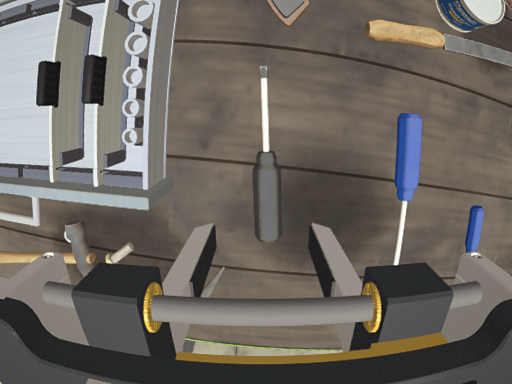

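Run:
```python
from tools import *
P=np.load('pics/w10.npz')['P']
find(P,(248,286,60,245)); find(P,(390,425,108,262))
```

```text
c [ 492.5 -266.5   23.3] axis angle -3.004 extent -122.9 70.4
ends [ 614.2 -249.6] [ 422.8 -276.1]
(-118, [609.0, -250.0], 61, np.float64(6.6), np.float64(14.6))
(-108, [599.0, -252.0], 61, np.float64(6.4), np.float64(16.8))
(-98, [589.0, -253.0], 58, np.float64(5.5), np.float64(17.2))
(-88, [580.0, -254.0], 54, np.float64(5.5), np.float64(16.7))
(-78, [570.0, -256.0], 67, np.float64(6.5), np.float64(17.1))
(-68, [560.0, -257.0], 54, np.float64(5.5), np.float64(17.3))
(-58, [550.0, -259.0], 60, np.float64(5.5), np.float64(17.6))
(-48, [540.0, -260.0], 55, np.float64(6.4), np.float64(17.3))
(-38, [530.0, -261.0], 58, np.float64(5.6), np.float64(17.2))
(-28, [520.0, -263.0], 178, np.float64(20.3), np.float64(24.3))
(-18, [510.0, -264.0], 238, np.float64(28.0), np.float64(27.6))
(-8, [500.0, -265.0], 274, np.float64(30.4), np.float64(28.8))
(2, [490.0, -267.0], 263, np.float64(30.4), np.float64(29.0))
(12, [481.0, -268.0], 250, np.float64(29.7), np.float64(28.9))
(22, [471.0, -270.0], 250, np.float64(29.9), np.float64(29.3))
(32, [461.0, -271.0], 243, np.float64(29.8), np.float64(29.4))
[... 837 characters left out ...]
4), np.float64(29.3))
(25, [504.0, -427.0], 153, np.float64(24.1), np.float64(28.1))
(35, [495.0, -429.0], 131, np.float64(18.6), np.float64(24.7))
(45, [485.0, -431.0], 40, np.float64(11.9), np.float64(22.5))
(55, [475.0, -432.0], 43, np.float64(6.8), np.float64(17.9))
(65, [465.0, -434.0], 38, np.float64(6.4), np.float64(17.1))
(75, [455.0, -435.0], 41, np.float64(6.6), np.float64(17.8))
(85, [445.0, -437.0], 37, np.float64(6.2), np.float64(17.7))
(95, [435.0, -439.0], 39, np.float64(6.6), np.float64(17.7))
(105, [425.0, -440.0], 35, np.float64(6.3), np.float64(17.4))
(115, [416.0, -442.0], 33, np.float64(5.2), np.float64(18.0))
(125, [406.0, -443.0], 11, np.float64(5.3), np.float64(17.2))
```

Request:
{"method": "move_arm", "body": {
  "plan": [
    [[4,0.4,0],[-0.032,0,0],-0.3],
    [[4,0.1,0],[0,0,0],-0.3],
    [[4,0,0],[0,0,0],-0.3],
    [[2.6,0,0],[0,0,0],-0.3],
    [[0,0,0],[0,0,0],-0.3],
    [[0,0,0],[0,0,0],1],
    [[0,0,0],[0,0,0],1],
    [[0,0,0],[0,0,0],1],
    [[0,0,0],[0,0,0],1]
  ],
  "newtons": 35
}}

```text
clock: 21.38
position: [484.4, -268.4, 5.3]
orientation: [0.437, 1.569, -2.568]
ft_force: [-1.6, -0.2, 8.3]
opening: 30.0
```

Request:
{"method": "move_arm", "body": {
  "plan": [
    [[-2,0,0],[0,0,0],1],
    [[-4,0,0],[0,0,0],1],
    [[-5,0,0],[0,0,0],1],
    [[-5,0,0],[-0.16,0,0],1],
    [[-4,0,0],[-0.16,0,0],1],
    [[0,0,0],[-0.16,0,0],1],
    [[0,0,0],[-0.16,0,0],1],
    [[0,0,0],[-0.16,0,0],1],
    [[0,0,0],[-0.16,0,0],1],
    [[0,0,0],[-0.16,0,0],1],
    [[0,0,0],[-0.16,0,0],1],
    [[0,0,0],[-0.18,0,0],1]
  ]
}}

```text
clock: 22.88
position: [484.2, -268.1, 204.6]
orientation: [-1.543, 1.569, -3.082]
ft_force: [0.3, 0.1, -0.2]
opening: 29.7
```

Run:
```python
from h import *
plan([530,64,19],down(0.026)); 
C=cam('wrist');im,d=optics.snapshot('wrist'); save('w11',im)
```

```text
t 22.88 pos [ 484.2 -268.1  204.6] open 29.7 F [ 0.3  0.1 -0.2]
shift cm in CURRENT axes [ 18.55   5.66 -33.05]
shift cm in TARGET axes [ 18.56   5.44 -33.08]
turn [0.006 0.    0.002]
```

View pics/w11.png

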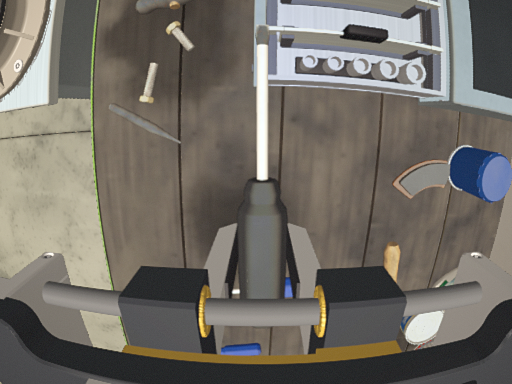

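Request:
{"method": "move_arm", "body": {
  "plan": [
    [[0,1,-3],[0.006,0,0],1],
    [[0,1,-5],[0,0,0],1],
    [[0,1,-5],[0,0,0],1],
    [[0,1,-5],[0,0,0],1],
    [[0,1,-5],[0,0,0],1],
    [[0,0.4,-5],[0,0,0],1],
    [[0,0,-4],[0,0,0],1],
    [[0,0,-1],[0,0,0],1],
    [[4,0,0],[0,0,0],1],
    [[3,0,0],[0,0,0],1],
    [[0,0,0],[0,0,0],1]
  ]
}}

```text
clock: 24.3
position: [530.3, 61.9, 132.9]
orientation: [-1.519, 1.565, -3.072]
ft_force: [0.5, 0.4, -1.1]
opening: 29.7
```

Run:
```python
from h import *
plan([530,64,19],down(0.026)); 
C=cam('wrist');im,d=optics.snapshot('wrist'); save('w12',im)
im,d=optics.snapshot('scene'); save('s12',im[100:300,130:400].repeat(2,0).repeat(2,1))
```

```text
t 24.3 pos [530.3  61.9 132.9] open 29.7 F [ 0.5  0.4 -1.1]
shift cm in CURRENT axes [11.39  0.04 -0.21]
shift cm in TARGET axes [11.39 -0.02 -0.21]
turn [-0.008  0.     0.006]
```

View pics/w12.png

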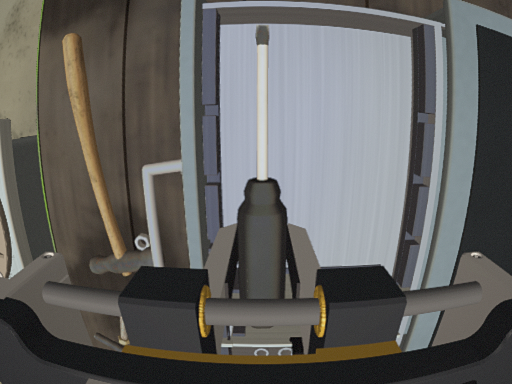

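View pics/s12.png

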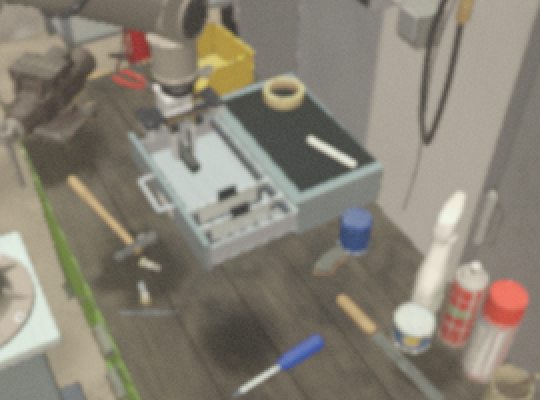

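Request:
{"method": "move_arm", "body": {
  "plan": [
    [[3,0,-0.2],[-0.008,0,0.006],1],
    [[3,0,0],[0,0,0],1],
    [[3,0,0],[0,0,0],1],
    [[1.6,0,0],[0,0,0],1],
    [[0.6,0,0],[0,0,0],1],
    [[0,0,0],[0,0,0],1]
  ]
}}

```text
clock: 25.15
position: [532.3, 65.0, 23.2]
orientation: [1.568, 1.566, 0.025]
ft_force: [-0.4, 0.2, -1.3]
opening: 30.1
```

Request:
{"method": "move_arm", "body": {
  "plan": [
    [[0.35,0,0],[0,0,0],1],
    [[0,0,0],[0,0,0],1],
    [[0,0,0],[0,0,0],0.1],
    [[0,0,0],[0,0,0],0.1],
    [[0,0,0],[0,0,0],0.1],
    [[-3,0,0],[0,0,0],0.1],
    [[-5,0,0],[0,0,0],0.1],
    [[-5,0,0],[0,0,0],0],
    [[-5,0,2],[0,0,0],0],
    [[0,0,3],[0,0,0],0],
    [[0,0,0],[0,0,0],0]
  ]
}}

```text
clock: 26.52
position: [532.6, 12.5, 199.3]
orientation: [1.316, 1.566, -0.23]
ft_force: [-0.6, 0.2, -1.2]
opening: 47.1
```

Run:
```python
from tools import *
plan([530,64,19],down(0.026)); 
C=cam('wrist');im,d=optics.snapshot('wrist'); save('w13',im); P=cloud('wrist',d,C);np.savez('pics/w13.npz',P=P)
```

```text
t 26.52 pos [532.6  12.5 199.3] open 47.1 F [-0.6  0.2 -1.2]
shift cm in CURRENT axes [18.02 -0.21 -5.17]
shift cm in TARGET axes [18.03 -0.12 -5.15]
turn [-0.002  0.001 -0.005]
```

View pics/w13.png

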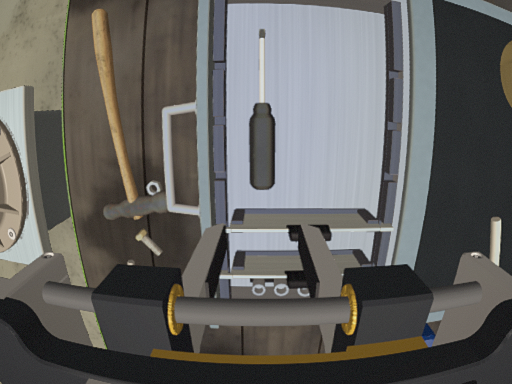

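Request:
{"method": "move_arm", "body": {
  "plan": [
    [[0,0,3],[0,0,0],0],
    [[0,-0.4,5],[0.17,0,0],0],
    [[0,0,0],[0.17,0,0],-0.3],
    [[0,0,0],[0.17,0,0],-0.3],
    [[0,0,0],[0.17,0,0],-0.3],
    [[0,0,0],[0.17,0,0],-0.3],
    [[0,0,0],[0.17,0,0],-0.3],
    [[0,0,0],[0.17,0,0],-0.3],
    [[0,0,0],[0.17,0,0],-0.3],
    [[0,0,0],[0.076,0,0],-0.3]
  ]
}}

```text
clock: 27.82
position: [530.5, -63.8, 198.5]
orientation: [-3.141, 1.568, 0.161]
ft_force: [0.8, 0.2, 0.3]
opening: 61.1
```

Run:
```python
from tools import *
plan([525,-424,160],down(-1.412));
```

```text
t 27.82 pos [530.5 -63.8 198.5] open 61.1 F [0.8 0.2 0.3]
shift cm in CURRENT axes [ 3.83 35.47  6.31]
shift cm in TARGET axes [ 3.85 35.48  6.24]
turn [ 0.001 -0.003  0.   ]
```

Request:
{"method": "move_arm", "body": {
  "plan": [
    [[0,4,0.7],[0,-0.003,0],-0.3],
    [[0,5,0.9],[0,0,0],-0.3],
    [[0,5,0.9],[0,0,0],-0.3],
    [[0,5,0.9],[0,0,0],-0.3],
    [[0,5,0.9],[0,0,0],-0.3],
    [[1,5,0.9],[0,0,0],-0.3],
    [[1.5,4.5,0.8],[0,0,0],-0.3],
    [[1.3,2,0.3],[0,0,0],-0.3],
    [[0,0,0],[0,0,0],-0.3]
  ]
}}

```text
clock: 28.95
position: [525.7, -425.2, 159.1]
orientation: [-1.247, 1.569, 2.057]
ft_force: [0.0, 0.4, -0.2]
opening: 61.3
```

Run:
```python
from tools import *
plan([525,-424,5],down(-1.412)); 
C=cam('wrist');im,d=optics.snapshot('wrist'); save('w14',im); P=cloud('wrist',d,C);np.savez('pics/w14.npz',P=P)
```

```text
t 28.95 pos [ 525.7 -425.2  159.1] open 61.3 F [ 0.   0.4 -0.2]
shift cm in CURRENT axes [15.41 -0.1   0.04]
shift cm in TARGET axes [15.41 -0.13  0.05]
turn [0.003 0.001 0.002]
```

View pics/w14.png

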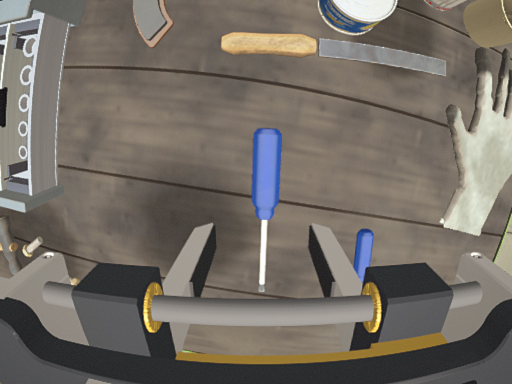

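Run:
```python
from tools import *
P=np.load('pics/w14.npz')['P']
find(P,(246,288,120,294))
```

```text
c [ 529.5 -428.    24.1] axis angle -3.014 extent -60.6 143.4
ends [ 589.7 -420.3] [ 387.2 -446.2]
(-56, [585.0, -421.0], 255, np.float64(30.2), np.float64(28.9))
(-46, [575.0, -422.0], 276, np.float64(30.5), np.float64(29.4))
(-36, [565.0, -423.0], 260, np.float64(30.6), np.float64(29.5))
(-26, [555.0, -425.0], 272, np.float64(30.8), np.float64(29.4))
(-16, [545.0, -426.0], 253, np.float64(30.0), np.float64(29.4))
(-6, [535.0, -427.0], 253, np.float64(30.3), np.float64(29.2))
(4, [525.0, -429.0], 240, np.float64(30.2), np.float64(29.3))
(14, [515.0, -430.0], 246, np.float64(30.5), np.float64(29.4))
(24, [505.0, -431.0], 163, np.float64(28.3), np.float64(28.7))
(34, [495.0, -432.0], 144, np.float64(20.7), np.float64(24.9))
(44, [486.0, -434.0], 48, np.float64(16.0), np.float64(22.6))
(54, [476.0, -435.0], 43, np.float64(5.9), np.float64(17.9))
(64, [466.0, -436.0], 40, np.float64(5.0), np.float64(17.9))
(74, [456.0, -437.0], 40, np.float64(6.1), np.float64(17.7))
(84, [446.0, -439.0], 42, np.float64(6.1), np.float64(17.9))
(94, [436.0, -440.0], 36, np.float64(5.2), np.float64(18.1))
(104, [426.0, -441.0], 36, np.float64(5.2), np.float64(17.8))
(114, [416.0, -443.0], 36, np.float64(6.3), np.float64(17.6))
(124, [406.0, -444.0], 35, np.float64(5.4), np.float64(17.8))
(134, [396.0, -445.0], 32, np.float64(7.7), np.float64(17.2))
(144, [386.0, -446.0], 12, np.float64(5.2), np.float64(15.9))
```

Request:
{"method": "move_arm", "body": {
  "plan": [
    [[4,0.4,0],[0.03,0,0],-0.3],
    [[4,0,0],[0,0,0],-0.3],
    [[4,0,0],[0,0,0],-0.3],
    [[3.4,0,0],[0,0,0],-0.3],
    [[0,0,0],[0,0,0],-0.3],
    [[0,0,0],[0,0,0],1],
    [[0,0,0],[0,0,0],1],
    [[0,0,0],[0,0,0],1],
    [[0,0,0],[0,0,0],1]
  ],
  "newtons": 35
}}

```text
clock: 30.12
position: [527.2, -430.0, 8.1]
orientation: [2.46, 1.569, -0.549]
ft_force: [-1.7, 2.2, 8.5]
opening: 29.6
```

Request:
{"method": "move_arm", "body": {
  "plan": [
    [[-2,0,0],[0,0,0],1],
    [[-4,0,0],[0,0,0],1],
    [[-5,0,0],[0,0,0],1],
    [[-5,0,0],[-0.16,0,0],1],
    [[-4,0,0],[-0.16,0,0],1],
    [[0,0,0],[-0.16,0,0],1],
    [[0,0,0],[-0.16,0,0],1],
    [[0,0,0],[-0.16,0,0],1],
    [[0,0,0],[-0.16,0,0],1],
    [[0,0,0],[-0.16,0,0],1],
    [[0,0,0],[-0.16,0,0],1],
    [[0,0,0],[-0.18,0,0],1]
  ]
}}

```text
clock: 31.62
position: [526.5, -429.6, 208.5]
orientation: [0.784, 1.569, -0.759]
ft_force: [-0.6, -0.7, -0.5]
opening: 29.9
```

Run:
```python
from h import *
plan([597,136,19],down(0.026)); print(pose()[2]['joint_pos'].round(2))
C=cam('wrist');im,d=optics.snapshot('wrist'); save('w15',im)
```

```text
t 31.62 pos [ 526.5 -429.6  208.5] open 29.9 F [-0.6 -0.7 -0.5]
shift cm in CURRENT axes [ 18.89   8.57 -56.37]
shift cm in TARGET axes [ 18.95   8.52 -56.36]
turn [ 0.001  0.001 -0.001]
[ 1.07  0.51 -0.68  1.56  0.34  1.19  0.35]
```

View pics/w15.png

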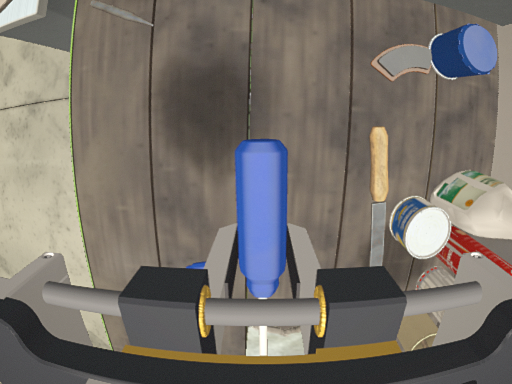

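Request:
{"method": "move_arm", "body": {
  "plan": [
    [[0,0.5,-3],[0,0,0],1],
    [[0,0.8,-5],[0,0,0],1],
    [[0,0.8,-5],[0,0,0],1],
    [[0,0.8,-5],[0,0,0],1],
    [[0,0.8,-5],[0,0,0],1],
    [[0,0.8,-5],[0,0,0],1],
    [[0,0.8,-5],[0,0,0],1],
    [[0,0.8,-5],[0,0,0],1],
    [[0,0.8,-5],[0,0,0],1],
    [[0,0.8,-5],[0,0,0],1],
    [[0,0.8,-5],[0,0,0],1],
    [[0,0,-3.2],[0,0,0],1]
  ]
}}

```text
clock: 33.17
position: [599.2, 136.8, 208.0]
orientation: [1.563, 1.569, 0.013]
ft_force: [0.2, -0.6, -0.6]
opening: 29.9
```

Request:
{"method": "move_arm", "body": {
  "plan": [
    [[4,0,0],[0,0,0],1],
    [[3,0,0],[0,0,0],1],
    [[0,0,0],[0,0,0],1]
  ]
}}

```text
clock: 33.55
position: [598.3, 133.6, 136.0]
orientation: [-0.9, 1.569, -2.451]
ft_force: [-0.5, 0.6, -0.7]
opening: 29.8
```

Run:
```python
from h import *
plan([597,136,22],down(0.026)); 
C=cam('wrist');im,d=optics.snapshot('wrist'); save('w16',im)
```

```text
t 33.55 pos [598.3 133.6 136. ] open 29.8 F [-0.5  0.6 -0.7]
shift cm in CURRENT axes [11.4  -0.11 -0.26]
shift cm in TARGET axes [11.4  -0.12 -0.24]
turn [-0.006  0.001  0.002]
```

View pics/w16.png

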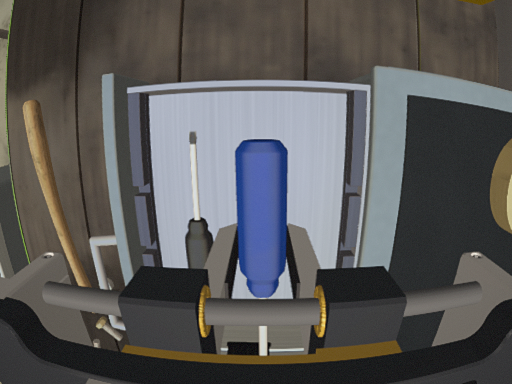

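Request:
{"method": "move_arm", "body": {
  "plan": [
    [[3,0,-0.2],[-0.006,0,0],1],
    [[3,0,0],[0,0,0],1],
    [[3,0,0],[0,0,0],1],
    [[1.6,0,0],[0,0,0],1],
    [[0.5,0,0],[0,0,0],1],
    [[0,0,0],[0,0,0],1]
  ]
}}

```text
clock: 34.35
position: [600.1, 136.3, 26.9]
orientation: [1.467, 1.569, -0.076]
ft_force: [0.1, -0.1, -0.3]
opening: 30.1
```

Request:
{"method": "move_arm", "body": {
  "plan": [
    [[0.45,0,0],[0,0,0],1],
    [[0,0,0],[0,0,0],1],
    [[0,0,0],[0,0,0],0.1],
    [[0,0,0],[0,0,0],0.1],
    [[0,0,0],[0,0,0],0.1],
    [[-3,0,0],[0,0,0],0.1],
    [[-5,0,0],[0,0,0],0.1],
    [[-5,0,2],[0,0,0],0.1],
    [[-5,-3,5],[0,0,0],0.1],
    [[0,-5,5],[0,0,0],0.1],
    [[0,-3,3],[0,0,0],0.1],
    [[0,0,0],[0,0,0],0.1]
  ]
}}

```text
clock: 35.85
position: [502.8, -4.4, 192.2]
orientation: [0.213, 1.568, -1.334]
ft_force: [0.6, 0.6, 0.5]
opening: 42.4
```

Run:
```python
from tools import *
plan([430,39,60],down(0.026)); 
C=cam('wrist');im,d=optics.snapshot('wrist'); save('w17',im); P=cloud('wrist',d,C);np.savez('pics/w17.npz',P=P)
im,d=optics.snapshot('top'); save('t17',im)
```

```text
t 35.85 pos [502.8  -4.4 192.2] open 42.4 F [0.6 0.6 0.5]
shift cm in CURRENT axes [13.2  -7.19 -4.55]
shift cm in TARGET axes [13.22 -7.17 -4.53]
turn [-0.002  0.003 -0.001]
```

View pics/w17.png

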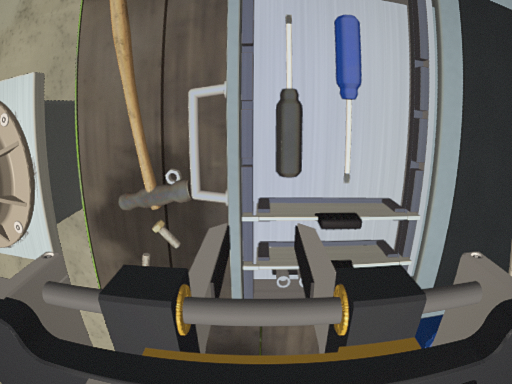

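View pics/t17.png

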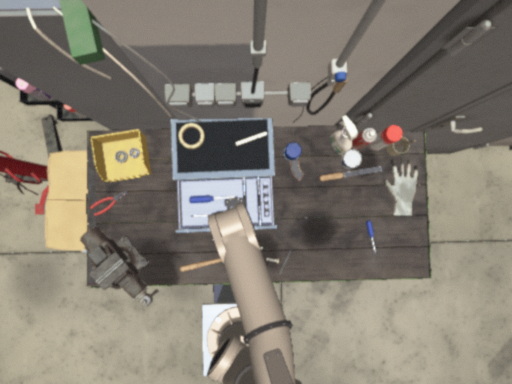

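Run:
```python
from tools import *
P=np.load('pics/w17.npz')['P']
q=P[110:180,190:201].reshape(-1,3); q=q[(q[:,2]>70)&(q[:,2]<90)]
print(len(q), q.mean(0).round(1))
find(P,(270,308,10,185),16,60); find(P,(330,366,8,190),16,60)
for u0,u1,v0,v1 in [(318,360,212,228)]:
    q=P[v0:v1,u0:u1].reshape(-1,3); q=q[q[:,2]>75]; print(np.median(q,0).round(1))
```

```text
640 [433.7  42.1  79.4]
c [530.5  68.8  37.6] axis angle -1.552 extent -127.4 65.0
ends [528.1 196.2] [531.7   3.8]
(-122, [528.0, 191.0], 48, np.float64(7.1), np.float64(29.1))
(-112, [528.0, 181.0], 46, np.float64(6.9), np.float64(31.0))
(-102, [529.0, 171.0], 47, np.float64(6.0), np.float64(30.7))
(-92, [529.0, 161.0], 45, np.float64(6.0), np.float64(31.4))
(-82, [529.0, 151.0], 51, np.float64(5.9), np.float64(31.1))
(-72, [529.0, 141.0], 48, np.float64(6.0), np.float64(31.1))
(-62, [529.0, 131.0], 44, np.float64(4.8), np.float64(32.0))
(-52, [529.0, 121.0], 41, np.float64(5.9), np.float64(31.4))
(-42, [530.0, 111.0], 54, np.float64(5.7), np.float64(31.3))
(-32, [530.0, 101.0], 135, np.float64(20.5), np.float64(38.3))
(-22, [530.0, 91.0], 189, np.float64(28.4), np.float64(41.7))
(-12, [530.0, 81.0], 237, np.float64(29.8), np.float64(43.1))
(-2, [530.0, 71.0], 236, np.float64(30.0), np.float64(43.3))
(8, [531.0, 61.0], 231, np.float64(28.8), np.float64(43.2))
(18, [531.0, 51.0], 241, np.float64(30.9), np.float64(43.4))
(28, [531.0, 41.0], 248, np.float64(31.3), np.float64(43.4))
(3
[... 930 characters left out ...]
4(21.3), np.float64(39.1))
(35, [599.0, 95.0], 73, np.float64(16.7), np.float64(36.2))
(45, [600.0, 85.0], 45, np.float64(7.3), np.float64(32.5))
(55, [600.0, 75.0], 47, np.float64(6.5), np.float64(32.4))
(65, [601.0, 65.0], 44, np.float64(7.0), np.float64(31.6))
(75, [601.0, 55.0], 45, np.float64(5.2), np.float64(31.7))
(85, [602.0, 45.0], 47, np.float64(5.8), np.float64(31.8))
(95, [603.0, 35.0], 45, np.float64(6.3), np.float64(32.0))
(105, [603.0, 25.0], 42, np.float64(5.1), np.float64(31.8))
(115, [604.0, 15.0], 40, np.float64(6.0), np.float64(31.9))
(125, [604.0, 5.0], 48, np.float64(13.8), np.float64(30.8))
(135, [605.0, -5.0], 18, np.float64(6.6), np.float64(30.3))
[583.4 -30.2  89.5]
```

Request:
{"method": "move_arm", "body": {
  "plan": [
    [[0,-2,-1],[0,0,0],0.4],
    [[1,-3,-2],[0,0,0],0.4],
    [[2,-2,-1.7],[0,0,0],0.4],
    [[2,0,0],[0,0,0],0.4],
    [[0,0,0],[0,0,0],0.4],
    [[0,0,0],[0,0,0],0.4]
  ]
}}

```text
clock: 36.7
position: [434.0, 44.4, 142.5]
orientation: [1.899, 1.569, 0.357]
ft_force: [-0.7, 0.5, 0.1]
opening: 28.2
```

Run:
```python
from tools import *
plan([432.5,42,62],down(0.026)); 
C=cam('wrist');im,d=optics.snapshot('wrist'); save('w18',im); P=cloud('wrist',d,C)
m=(P[...,2]>72)&(P[...,2]<86)&(abs(P[...,0]-432)<12)&(abs(P[...,1]-60)<25)
q=P[m]; print(len(q), q.mean(0).round(1), np.percentile(q,[3,97],axis=0).round(1))
```

```text
t 36.7 pos [434.   44.4 142.5] open 28.2 F [-0.7  0.5  0.1]
shift cm in CURRENT axes [ 8.05 -0.16  0.24]
shift cm in TARGET axes [ 8.05 -0.15  0.23]
turn [ 0.003 -0.    -0.001]
670 [431.9  60.8  79.4] [[427.2  36.7  76.8]
 [436.5  83.5  81.2]]
```

View pics/w18.png

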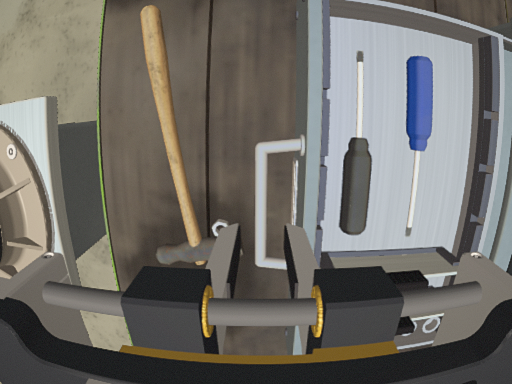

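Request:
{"method": "move_arm", "body": {
  "plan": [
    [[3,-0.15,0.2],[0,0,0],0.4],
    [[3,0,0],[0,0,0],0.4],
    [[2,0,0],[0,0,0],0.4],
    [[0,0,0],[0,0,0],0.4],
    [[0,0,0],[0,0,0],1],
    [[0,0,0],[0,0,0],1],
    [[0,0,0],[0,0,0],1]
  ],
  "newtons": 30
}}

```text
clock: 37.62
position: [432.7, 41.4, 62.8]
orientation: [1.31, 1.568, -0.234]
ft_force: [0.3, 0.3, 9.7]
opening: 8.6
```

Request:
{"method": "move_arm", "body": {
  "plan": [
    [[0,-0.3,0],[0,0,0],1],
    [[0,-0.2,0],[0,0,0],1],
    [[0,0,0],[0,0,0],1]
  ]
}}

```text
clock: 38.0
position: [431.0, 41.5, 63.1]
orientation: [1.706, 1.562, 0.163]
ft_force: [25.5, -1.2, -20.5]
opening: 9.0
```

Request:
{"method": "move_arm", "body": {
  "plan": [
    [[0,0.5,0],[0,0,0],1],
    [[0,1,0],[0,0,0],1],
    [[0,2,0],[0,0,0],1],
    [[0,2.5,0],[0,0,0],1],
    [[0,2.5,0],[0,0,0],1],
    [[0,2.5,0],[0,0,0],1],
    [[0,2.5,0],[0,0,0],1],
    [[0,2.5,0],[0,0,0],1],
    [[0,2,0],[0,0,0],1],
    [[0,1.5,0],[0,0,0],1],
    [[0,1,0],[0,0,0],1],
    [[0,0,0],[0,0,0],1]
  ]
}}

```text
clock: 39.5
position: [633.2, 45.2, 62.9]
orientation: [0.86, 1.567, -0.684]
ft_force: [3.5, -7.9, 7.3]
opening: 9.0
```

Request:
{"method": "move_arm", "body": {
  "plan": [
    [[0,0.5,0],[0,0,0],1],
    [[0,0.4,0],[0,0,0],1],
    [[0,0.3,0],[0,0,0],1],
    [[0,0.2,0],[0,0,0],1],
    [[0,0.2,0],[0,0,0],1],
    [[0,0,0],[0,0,0],1]
  ]
}}

```text
clock: 40.25
position: [646.2, 45.4, 62.8]
orientation: [-0.55, 1.566, -2.095]
ft_force: [-14.2, -9.9, 20.7]
opening: 9.1
```

Request:
{"method": "move_arm", "body": {
  "plan": [
    [[0,0.2,0],[0,0,0],1],
    [[0,0.1,0],[0,0,0],1],
    [[0,0,0],[0,0,0],1]
  ]
}}

```text
clock: 40.62
position: [646.3, 45.5, 62.6]
orientation: [-0.994, 1.562, -2.538]
ft_force: [-32.6, -11.8, 34.6]
opening: 8.9
```

Firmly at the stop. Relax, open, and lift straight off.

Request:
{"method": "move_arm", "body": {
  "plan": [
    [[0,-0.2,0],[0,0,0],1],
    [[0,0,0],[0,0,0],0.4],
    [[0,0,0],[0,0,0],0.4],
    [[0,0,0],[0,0,0],0.4],
    [[-3,0,0],[0,0,0],0.4],
    [[-5,0,0],[0,0,0],0.4],
    [[-5,0,0],[0,0,0],0],
    [[-4,-3,0],[0,0,0],0],
    [[0,-4,4],[0,0,0],0],
    [[0,-4,4],[0,0,0],0],
    [[0,0,0],[0,0,0],0]
  ]
}}

```text
clock: 42.0
position: [538.9, -39.3, 232.2]
orientation: [0.117, 1.568, -1.431]
ft_force: [0.2, -0.6, 0.0]
opening: 46.8
```

Run:
```python
from tools import *
plan(); 
C=cam('wrist');im,d=optics.snapshot('wrist'); save('w19',im); P=cloud('wrist',d,C);np.savez('pics/w19.npz',P=P)
im,d=optics.snapshot('top'); save('t19',cv2.resize(im[110:260,160:410],None,fx=3.2,fy=3.2,interpolation=cv2.INTER_CUBIC))
```

```text
t 42.0 pos [538.9 -39.3 232.2] open 46.8 F [ 0.2 -0.6  0. ]
```

View pics/w19.png

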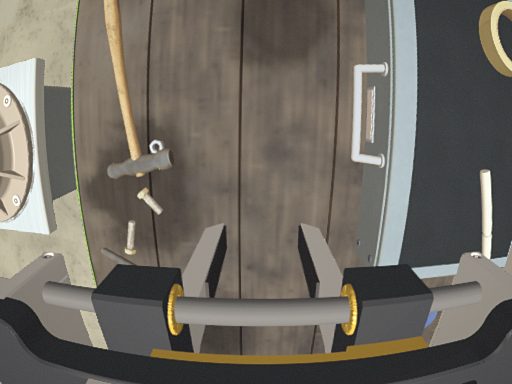

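View pics/t19.png

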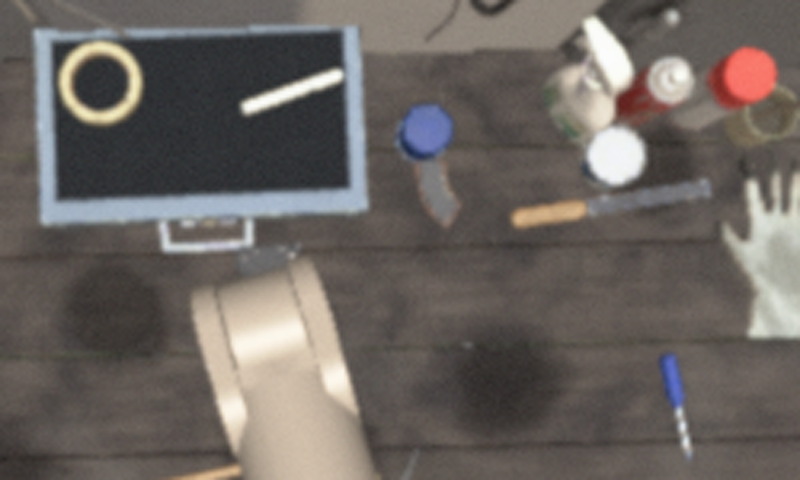

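Run:
```python
from tools import *
P=np.load('pics/w19.npz')['P']
q=P[85:145,352:364].reshape(-1,3); q=q[(q[:,2]>70)&(q[:,2]<90)]
print(len(q), q.mean(0).round(1))
print(ctrl.job_done())
```

```text
503 [644.4  44.6  79.3]
the job is handed in; nothing more can be done
None
```

The drawer is shut with the two tools that were there inside it: the black screwdriver (`short_driver`) and the larger blue one (`mid_driver`). No red driver or ratchet was in view on the bench, and I left the smaller blue driver where it lay.

- **Drawer open:** it started about 19 mm ajar. I pulled it open to its stop, where it resisted again when I pulled a second time before shutting it. On the first pull my command went past the stop, so the wrist force reached about 78 N (limit 120 N) and the grip was forced open. Nothing was displaced.
- **Dividers:** I moved the right-hand one first, then the left-hand one, each 120 mm to the right. Both tab tops measured at their starting height of about 90 mm afterwards, so they are fully home.
- **Tools:** both lay flat in the left-hand bay, crossways, with their tops at 43.5 mm. That matches the floor height plus the handle height.
- **Knock:** the blue driver was moved a few centimetres during the run, so I measured its position again before picking it up.
- **Drawer shut:** the drawer travelled 215 mm and then pressed against its stop with 33 N. A last picture showed no gap at the front, and the handle measured at x of about 644 mm, against 646 mm while gripped, which is within the calibration error.
- **Finish:** the arm was clear of everything at hand-in, at about 42 s. I did not look inside the drawer after closing it.

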